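# Close the loaded curing drawer and start it

### The arm

A 6-joint arm with a two-finger parallel gripper is mounted at the origin on the work surface. World frame = base frame: x ahead of the robot, y to its left, z up, the work surface at z = 0. Lengths are in mm, angles in degrees, forces in N, time in s.
With the tool pointing down it reaches from about 300 to 875 mm from the base axis. Payload 6.4 kg.
Tool frame: the origin (TCP) lies at the very end of the fingers, on their centre line; the grasp point (between the pads) lies 19 mm behind it; x points along the fingers, z is the direction in which the jaws open and shut, and the axes are right-handed (so a half turn about x gives the same grasp; the last joint's range is limited). The gripper opens to 85 mm and grips with 20 to 120 N. Pads are 22 mm wide; open, the fingers measure 114 mm over their backs; the gripper's body (76 mm by 85 mm) begins 54 mm behind the grasp point. The pads swing forward as they close: fully open they stand 13 mm farther back than shut.
Start: joints at [-80.575, 10.359, 92.074, -0, 77.567, -11.82], TCP at [208.374, -535.93, 231.288] pointing down, gripper open.
Joint ranges: [-171.53, 171.53], [-51.25, 118.39], [17.06, 147.69], [-65.23, 245.23], [0, 150.52], [-178.68, 178.68]. Speed limits (degrees/s): [147.25, 147.25, 172.46, 180, 180, 180].

### API

Orientations are given as a 3x3 rotation matrix whose columns are the frame's x, y, z axes.
In Python, from workcell import r gives the robot as it stands.
- The arm moves only by the tool apply_moves, never from a script. Its argument "targets" is a list of rows, each an object with "offset": the shift along the tool's x, y, z in m, a list of three; "angular": the turn, a rotation vector about the tool's x, y, z in degrees, a list of three; "claw": the closure, from -1 (fully open) to 1 (shut), so that 0 is half open. In form: [{"offset": [tx, ty, tz], "angular": [wx, wy, wz], "claw": claw}, ...]. A call has 1 to 10 rows; each row is the pose to reach, as a shift and turn from the pose commanded when the call began, along the tool's axes at that moment; what a row does not reach only later rows make up. A row lasts 1/12 s, in which the tool goes at most 41.7 mm and 7.16 degrees, less where a joint would pass 70% of its speed; a pose out of reach is approached as far as the arm can. A call with a gripper value outside its range is refused whole. The fingers move at their own pace and stop on an object; the grip force is fixed at half the most. Time passes only in rows, so rows that repeat a pose let the fingers close. It gives the time, the measured TCP pose, the force and the opening at its end, in the units of the state.
- r.get_obs(): the state, without advancing time (a new reading comes with each control period).
- r.grab_frame(name): name is "scene" or "side" or "wrist"; returns the picture (480x640x3 uint8, red, green, blue); there is no depth.
- r.camera_params(name): a dict with "K" (3x3 intrinsics, pixels), "xyz" and "attitude" of the camera in the world; the wrist camera has in their place "T_tool_cam" (4x4, takes a point from camera to tool coordinates, whose origin is the TCP and whose axes are the tool frame's). Camera axes: x right, y down, z forward; pixel columns grow to the right and rows downward; lengths in mm; the calibration is good to about 2 mm. A picture is of the moment at which its call begins: read the wrist's pose just before it. camera_params takes no time and is no camera call.
- r.finish_job(): hands the job in, once; it reports no verdict.
The state is a dict: "clock": time; "qpos": joint angles; "joint_velocities": joint speeds; "joint_torque": joint torques, N m; "tool_pos": TCP position; "tool_rot": TCP orientation; "wrist_force": force on the tool from outside, world axes, zero at the start; "ft_torque": the same for the moment, N m; "opening": finger opening in mm.
Only numpy, scipy, OpenCV 4.12 (cv2) and the standard library are available. Lean on these libraries where they do the work, as an engineer would, in place of code of your own. Each camera call takes 0.05 s, during which the arm holds its last target.

### The job

The light-curing unit has two open drawers: push the one that holds the little tooth bridge on its peg tray fully shut with the fingertips, without slamming it, then press the start button on the unit's top above that same drawer and let it come up again. Leave the other drawer, with the empty peg tray, open as it is and its button unpressed. Do not touch the trays, and disturb or pick up none of the things standing around.

Things in the scene. Friction and masses are not known exactly. Their poses are not given: they have to be found in the camera images.
- unit: White light-curing unit fixed on the bench, 220 mm deep (x) by 340 wide (y) by 95 high. Origin: centre of its underside, on the work surface. Its front faces -x of its own frame (towards the robot, give or take its yaw), y to the left, z up. Two drawers side by side slide out along its -x; a push button in a black housing stands on its top above each.
- bridge_drawer (a joint): How far the drawer with the tooth bridge is open, m: 0 = shut, starts at 0.07 to 0.105, end stop at 0.13. It may be the left or the right one. It stays where it is left; sliding takes about 2 N plus 8 N per m/s. Shut, its front panel's back rests on the unit's front face.
- empty_drawer (a joint): How far the drawer with the empty peg tray is open, m: 0 = shut, starts at 0.07 to 0.105, end stop at 0.13. It may be the left or the right one. It stays where it is left; sliding takes about 2 N plus 8 N per m/s. Shut, its front panel's back rests on the unit's front face.
- bridge_drawer_front (a point): Outer face of the front panel of the drawer with the tooth bridge, middle of its width, 55 mm above the work surface; axes as the unit's. Flat panel, no handle, 160 mm wide, 14 thick, reaching 5 to 85 mm above the surface; drawer walls behind it 30 mm high. Pushing it along the unit's +x shuts the drawer. Shut: x = -124 mm, y = +83 (left) or -83 mm (right) in the unit's frame.
- empty_drawer_front (a point): Outer face of the front panel of the drawer with the empty peg tray, middle of its width, 55 mm above the work surface; axes as the unit's. Flat panel, no handle, 160 mm wide, 14 thick, reaching 5 to 85 mm above the surface; drawer walls behind it 30 mm high. Pushing it along the unit's +x shuts the drawer. Shut: x = -124 mm, y = +83 (left) or -83 mm (right) in the unit's frame.
- start_left (a joint): How far the start button above the left drawer is pressed, m: 0 = up, 0.006 = fully down (5 N, starts to move at 1.5 N); it counts as pressed from 0.004. It springs back up.
- start_right (a joint): How far the start button above the right drawer is pressed, m: 0 = up, 0.006 = fully down (5 N, starts to move at 1.5 N); it counts as pressed from 0.004. It springs back up.
- start_left_top (a point): Centre of the top face of the start button above the left drawer, a pale disc 26 mm across, pressed straight down; in the unit's frame at x = -50 mm, y = +83 mm, 117 mm above the work surface. It moves down with the button.
- start_right_top (a point): Centre of the top face of the start button above the right drawer, a pale disc 26 mm across, pressed straight down; in the unit's frame at x = -50 mm, y = -83 mm, 117 mm above the work surface. It moves down with the button.
- bridge_tray: The loaded peg tray: a tan block 50 x 50 x 14 mm with small pin holes and, on a brass peg in its middle, an ivory three-tooth bridge 40 mm long, top 38 mm above the tray's underside. It is seated in one of the two drawers, its centre 48 mm behind the panel's outer face, and travels with it. Origin: centre of its underside, z up.
- empty_tray: The empty peg tray: a tan block 50 x 50 x 14 mm with small pin holes and nothing on it, seated likewise in the other drawer. Origin: centre of its underside, z up.
- dropper: Bystander: closed white bottle 36 mm across, 85 mm high, standing left of the unit. Origin: centre of its underside.
- dish: Bystander: white ceramic plate 90 mm across, 20 mm high, right of the unit. Origin: centre of its underside.
- carver: Bystander: double-ended steel wax carver 170 mm long, 10 mm thick, lying along its own x in front of and to the left of the unit. Origin: under its middle.
- pot: Bystander: white ceramic pot 44 mm across, 40 mm high, standing on the rear of the unit's top. Origin: centre of its underside.

How it is judged (in metres and radians):
On the way, in this order (a step that is already met when the one before it is completed fails the run):
1. the drawer with the bridge is fully shut (value of joint bridge_drawer below 0.004 m), for 0.2 s.
2. the start button above that drawer is pressed (value of joint bridge_drawer below 0.005 m and ((y of bridge_drawer_front in the frame of unit above 0 m and value of joint start_left above 0.004 m) or (y of bridge_drawer_front in the frame of unit below 0 m and value of joint start_right above 0.004 m))), for 0.1 s.
At the end, for the whole second after the job is handed in: The bridge's drawer is within 5 mm of shut, the other drawer within 10 mm of where it stood, both buttons up again, and the bottle, plate, carver and pot within 20 mm of where they stood (value of joint bridge_drawer below 0.005 m and distance of empty_drawer_front from where it was at the start of the episode below 0.01 m and value of joint each of start_left, start_right below 0.002 m and distance of each of dropper, dish, carver, pot from where it was at the start of the episode below 0.02 m); the robot touches nothing.
It fails at once if a drawer is slammed (over 0.4 m/s) (velocity of joint any of bridge_drawer, empty_drawer below -0.4 m/s).
It fails at once if a start button is pressed that is not above the bridge's drawer, or before that drawer is shut (((y of bridge_drawer_front in the frame of unit above 0 m and value of joint start_right above 0.003 m) or (y of bridge_drawer_front in the frame of unit below 0 m and value of joint start_left above 0.003 m)) or (value of joint bridge_drawer above 0.008 m and value of joint any of start_left, start_right above 0.003 m)).
It fails at once if the other drawer is moved more than 15 mm (distance of empty_drawer_front from where it was at the start of the episode above 0.015 m).
It fails at once if the robot touches a peg tray or the bridge (contact force between any of the fingers, the arm and bridge_tray above 1 N or contact force between any of the fingers, the arm and empty_tray above 1 N).
It fails at once if a bystander is shifted, lifted or knocked over (distance of any of dropper, dish, carver, pot from where it was at the start of the episode above 0.03 m).
It also fails if it takes over 42 s, if anything falls off the work surface, if the arm or the gripper's body presses on something with over 40 N, if the wrist force passes 120 N, or if a joint passes its speed limit or range.

## Working session

There is one attempt and no reset: what is moved stays moved. The work goes in short steps, Python scripts to look and compute and a tool call to move; the robot and the scene stay as the last step left them, time stands still between calls to the robot, and variables do not carry over. Pictures are saved under pics/ and viewed, and the job is handed in when it is done.

Besides the shell and the picture viewer there is one more tool, called after "Emit:" by a JSON object that holds its "op" and its "data", one argument or row to a line. apply_moves: Moves the arm, as the interface text tells. Its arguments: {"type":"object","properties":{"targets":{"type":"array","items":{"type":"object","properties":{"offset":{"type":"array","items":{"type":"number"}},"angular":{"type":"array","items":{"type":"number"}},"claw":{"type":"number"}}}}},"required":["targets"]}

```bash
mkdir -p pics; ls; python3 - <<'E'
from workcell import r
import cv2
o=r.get_obs();print(o)
for n in("scene","side"):
    im=r.grab_frame(n);cv2.imwrite(f"pics/{n}0.png",im[:,:,::-1]);print(n,r.camera_params(n))
print(r.camera_params("wrist"))
E
```

```text
pics
{'clock': 0.0, 'qpos': array([-8.05777071e+01,  1.04028355e+01,  9.21330539e+01,  1.64298329e-03,
        7.75657453e+01, -1.18193846e+01]), 'joint_velocities': array([-0.00636759, -0.12231645,  0.06141159, -0.01642569, -0.01690838,
        0.04268575]), 'joint_torque': array([-5.03292904e-05, -4.44873762e+01, -3.51337194e+01, -3.52504621e-04,
        9.30717972e-03,  1.54632914e-05]), 'tool_pos': array([ 208.26301659, -535.36384996,  230.363107  ]), 'tool_rot': array([[-2.62773389e-04,  9.32062803e-01,  3.62296650e-01],
       [ 1.75451331e-03,  3.62296535e-01, -9.32061233e-01],
       [-9.99998426e-01,  3.90733405e-04, -1.73051848e-03]]), 'wrist_force': array([-0.30581659, -0.10985519, -0.00756797]), 'ft_torque': array([0.02280889, 0.06127189, 0.01143916]), 'opening': 85.56327241211625}
scene {'K': array([[475.11059277,   0.        , 318.24363669],
       [  0.        , 475.11059277, 240.56093923],
       [  0.        ,   0.        ,   1.        ]]), 'xyz': array([ 955.21888501, -295.69450647,  831.63996637]), 'attitude': array([[ 0.64918989,  0.63534353, -0.41819981],
       
[... 289 characters left out ...]
9528026 , 582.24371246]), 'attitude': array([[-0.95620035, -0.13641122,  0.25898432],
       [-0.29219168,  0.49760023, -0.81671172],
       [-0.01746201, -0.85661309, -0.51566374]])}
{'K': array([[369.33544959,   0.        , 326.4100735 ],
       [  0.        , 369.33544959, 242.48537732],
       [  0.        ,   0.        ,   1.        ]]), 'T_tool_cam': array([[ 5.34580483e-04, -3.26824822e-01,  9.45084784e-01,
        -1.42990851e+02],
       [ 6.88345227e-04, -9.45084575e-01, -3.26825139e-01,
         8.46479024e+01],
       [ 9.99999620e-01,  8.25258941e-04, -2.80255463e-04,
        -8.82649812e-01],
       [ 0.00000000e+00,  0.00000000e+00,  0.00000000e+00,
         1.00000000e+00]])}
```

View pics/scene0.png

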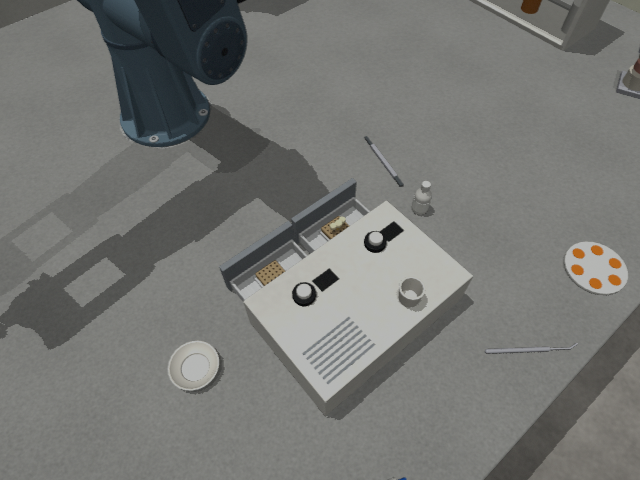

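View pics/side0.png

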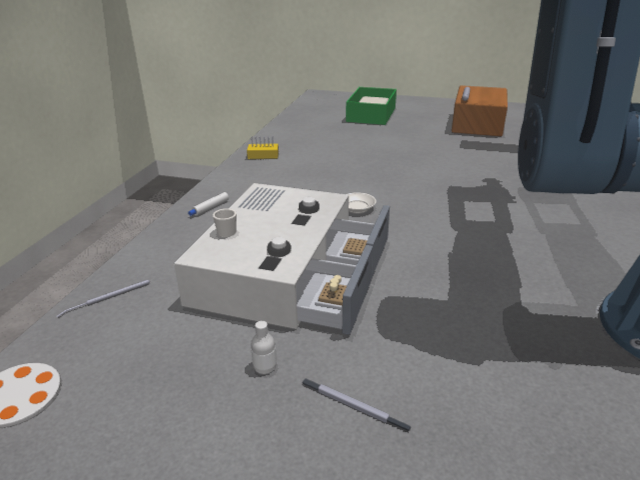

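Bridge (ivory) sits in the drawer next to the dropper, so it is the left one: scene (337,223), side (335,288). The buttons are at scene (375,238) and (304,290), side (279,243) and (309,202). Next I'll measure these exactly.

```bash
cat > h.py <<'E'
import numpy as np,cv2
from workcell import r
def ray(n,uv):
    c=r.camera_params(n);d=c["attitude"]@np.linalg.inv(c["K"])@np.array([uv[0],uv[1],1.]);return c["xyz"],d
def onz(n,uv,z):
    p,d=ray(n,uv);return p+d*(z-p[2])/d[2]
def tri(u1,u2):
    A=[];b=[]
    for n,u in(("scene",u1),("side",u2)):
        p,d=ray(n,u);d=d/np.linalg.norm(d);M=np.eye(3)-np.outer(d,d);A.append(M);b.append(M@p)
    x=np.linalg.lstsq(np.vstack(A),np.hstack(b),rcond=None);return x[0],np.sqrt(x[1])
def proj(n,X):
    c=r.camera_params(n);q=c["K"]@c["attitude"].T@(np.array(X)-c["xyz"]);return q[:2]/q[2]
E
python3 - <<'E'
import cv2,numpy as np
for n,boxes in(("scene",[(355,220,40,40),(285,270,40,40)]),("side",[(260,228,40,35),(292,190,36,30)])):
    im=cv2.imread(f"pics/{n}0.png")
    t=[cv2.resize(im[y:y+h,x:x+w],(w*8,h*8),interpolation=cv2.INTER_CUBIC)for x,y,w,h in boxes]
    H=max(a.shape[0]for a in t);t=[cv2.copyMakeBorder(a,0,H-a.shape[0],0,0,0)for a in t]
    cv2.imwrite(f"pics/{n}_btn.png",np.hstack(t))
im=cv2.imread("pics/scene0.png");cv2.imwrite("pics/scene_dr.png",cv2.resize(im[170:310,210:400],None,fx=4,fy=4,interpolation=2))
im=cv2.imread("pics/side0.png");cv2.imwrite("pics/side_dr.png",cv2.resize(im[195:335,255:405],None,fx=4,fy=4,interpolation=2))
E
```

```text
(no output)
```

View pics/scene_btn.png

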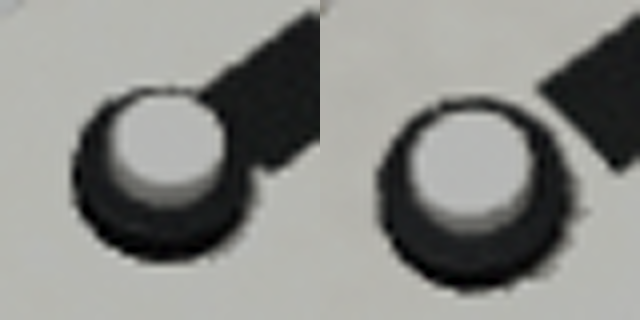

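View pics/side_btn.png

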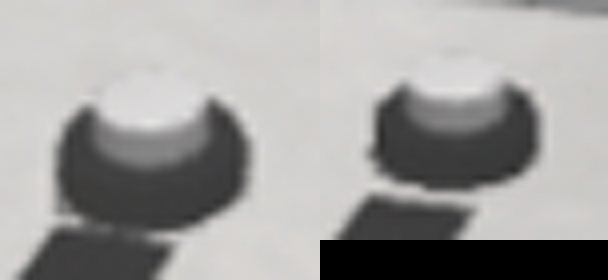

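View pics/scene_dr.png

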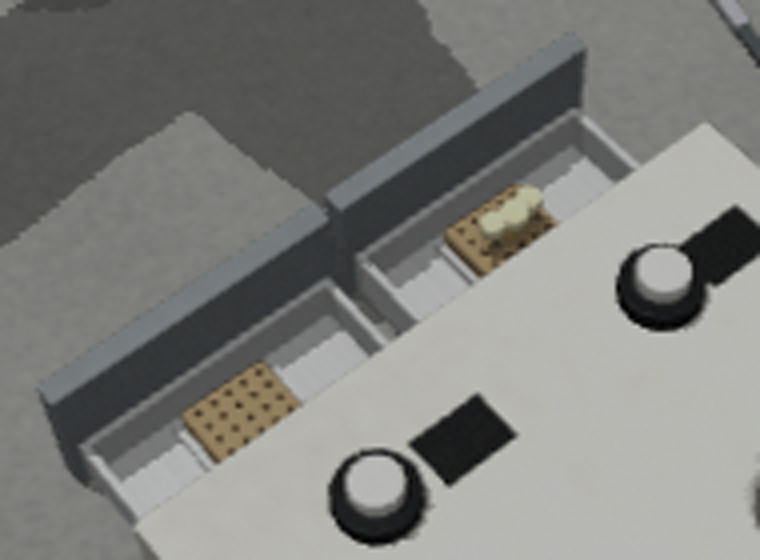

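View pics/side_dr.png

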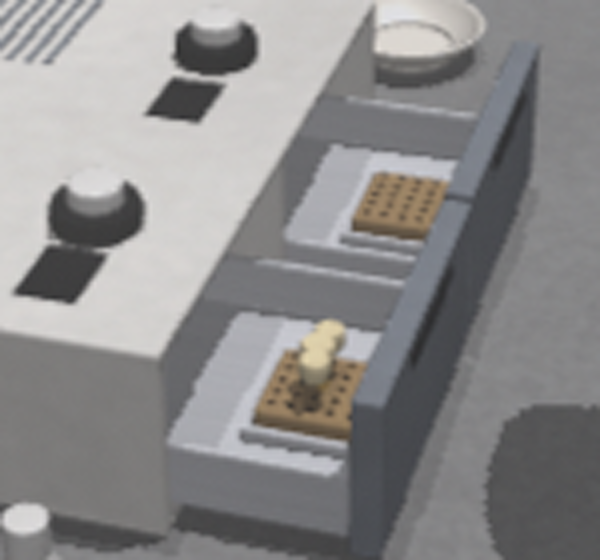

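```bash
python3 - <<'E'
from h import *
np.set_printoptions(precision=1,suppress=True)
P={}
for k,a,b in(("L",(375.56,236.94),(278.4,240.1)),("R",(303.4,289.2),(308.4,199.06))):
    P[k]=tri(a,b);print(k,*P[k],onz("scene",a,117),onz("side",b,117))
L=(onz("scene",(375.56,236.94),117)+onz("side",(278.4,240.1),117))/2
R=(onz("scene",(303.4,289.2),117)+onz("side",(308.4,199.06),117))/2
d=L-R;yaw=np.degrees(np.arctan2(-d[0],d[1]));print("dist",np.linalg.norm(d),"yaw",yaw)
c,s=np.cos(np.radians(yaw)),np.sin(np.radians(yaw));ex=np.array([c,s,0]);ey=np.array([-s,c,0])
U=(L+R)/2+50*ex;U[2]=0;print("unit",U)
def tou(p):return np.array([(p-U)@ex,(p-U)@ey])
f=lambda x,y:((x+.5)/4-.5+210,(y+.5)/4-.5+170)
for nm,q in(("L outer-left",(572,33)),("L outer right",(328,195)),("R oleft",(322,205)),("R oright",(40,388))):
    w=onz("scene",f(*q),85);print(nm,w,tou(w))
g=lambda x,y:((x+.5)/4-.5+255,(y+.5)/4-.5+195)
for nm,q in(("L outer-left",(383,406)),("L outer right",(468,200)),("R oleft",(470,195)),("R oright",(537,45))):
    w=onz("side",g(*q),85);print("side",nm,w,tou(w))
for p in [(-110,170,95),(-110,-170,95),(-124,83,85)]:
    w=U+p[0]*ex+p[1]*ey;w[2]=p[2];print(p,w,proj("scene",w),proj("side",w))
# bystanders
print("carver",[onz("scene",q,5) for q in((366,138),(402,185))],tou(onz("scene",(366,138),5)),tou(onz("scene",(402,185),5)))
print("dropper",tri((426,184),(262,326)))
print("pot",tou(onz("scene",(412,287),135)))
E
```

```text
L [659.1  83.4 116. ] [1.7] [660.6  83.3 117. ] [657.5  84.1 117. ]
R [656.1 -82.  116.5] [0.9] [656.9 -82.  117. ] [655.3 -81.6 117. ]
dist 165.50328568556617 yaw -1.0228027614697814
unit [707.6   0.1   0. ]
L outer-left [512.9 165.9  85. ] [-197.6  162.3]
L outer right [510.7   7.7  85. ] [-196.9    4.1]
R oleft [513.4   1.8  85. ] [-194.1   -1.8]
R oright [ 509.2 -158.4   85. ] [-195.5 -162. ]
side L outer-left [509.1 165.3  85. ] [-201.4  161.6]
side L outer right [508.4   4.4  85. ] [-199.2    0.8]
side R oleft [508.4  -0.1  85. ] [-199.1   -3.8]
side R oright [ 505.2 -155.8   85. ] [-199.5 -159.5]
(-110, 170, 95) [600.6 172.   95. ] [385.7 199. ] [293.5 284.2]
(-110, -170, 95) [ 594.5 -167.9   95. ] [241.9 299.7] [348.3 194.1]
(-124, 83, 85) [585.1  85.3  85. ] [347.3 220.7] [318.5 262. ]
carver [array([394.7, 324.6,   5. ]), array([553.1, 284.7,   5. ])] [-318.6  318.9] [-159.5  281.8]
dropper (array([618.9, 268.2,  82.4]), array([2.9]))
pot [69.1 51.4]
```

Emit:
{"op": "apply_moves", "data": {
  "targets": [
    {"offset": [0,0.046,-0.049],"angular": [3,0,0],"claw": 1},
    {"offset": [0,0.07,-0.073],"angular": [6,0,0],"claw": 1},
    {"offset": [0,0.093,-0.097],"angular": [9,0,0],"claw": 1},
    {"offset": [0,0.116,-0.121],"angular": [12,0,0],"claw": 1},
    {"offset": [0,0.139,-0.146],"angular": [15,0,0],"claw": 1},
    {"offset": [0,0.163,-0.17],"angular": [18,0,0],"claw": 1},
    {"offset": [0,0.186,-0.194],"angular": [20,0,0],"claw": 1},
    {"offset": [0,0.209,-0.219],"angular": [22.3,0,0],"claw": 1},
    {"offset": [0,0.232,-0.243],"angular": [22.3,0,0],"claw": 1},
    {"offset": [0,0.232,-0.243],"angular": [22.3,0,0],"claw": 1}
  ]
}}

```text
clock: 0.93
tool_pos: [337.6, -220.5, 230.8]
tool_rot: [[0.0, 1.0, -0.014], [0.003, -0.014, -1.0], [-1.0, 0.0, -0.003]]
wrist_force: [-0.2, 0.5, -1.3]
opening: 0.2
```

Emit:
{"op": "apply_moves", "data": {
  "targets": [
    {"offset": [0,0.014,-0.037],"angular": [0,0,0],"claw": 1},
    {"offset": [0,0.028,-0.075],"angular": [0,0,0],"claw": 1},
    {"offset": [0,0.042,-0.112],"angular": [0,0,0],"claw": 1},
    {"offset": [0,0.056,-0.15],"angular": [0,0,0],"claw": 1},
    {"offset": [0,0.07,-0.187],"angular": [0,0,0],"claw": 1},
    {"offset": [0,0.084,-0.225],"angular": [0,0,0],"claw": 1},
    {"offset": [0,0.1,-0.262],"angular": [0,0,0],"claw": 1},
    {"offset": [0,0.11,-0.29],"angular": [0,0,0],"claw": 1},
    {"offset": [0,0.117,-0.31],"angular": [0,0,0],"claw": 1},
    {"offset": [0,0.117,-0.31],"angular": [0,0,0],"claw": 1}
  ]
}}

```text
clock: 1.77
tool_pos: [459.9, 85.2, 230.9]
tool_rot: [[-0.0, 1.0, -0.014], [0.001, -0.014, -1.0], [-1.0, -0.0, -0.001]]
wrist_force: [-0.6, -0.2, 0.4]
opening: 0.3
```

```bash
python3 - <<'E'
from h import *
o=r.get_obs();print(o["clock"],o["tool_pos"],o["tool_rot"],o["wrist_force"])
for n in("wrist","side"):
    im=r.grab_frame(n);cv2.imwrite(f"pics/{n}1.png",im[:,:,::-1])
print(r.get_obs()["tool_pos"])
E
```

```text
1.7667 [459.93870927  85.23844179 230.93773983] [[-2.29334828e-04  9.99895710e-01 -1.44401048e-02]
 [ 1.12181002e-03 -1.44398389e-02 -9.99895111e-01]
 [-9.99999344e-01 -2.45509828e-04 -1.11838147e-03]] [-0.63060988 -0.15307031  0.3597273 ]
[459.05280732  82.49857624 230.75915252]
```

View pics/wrist1.png

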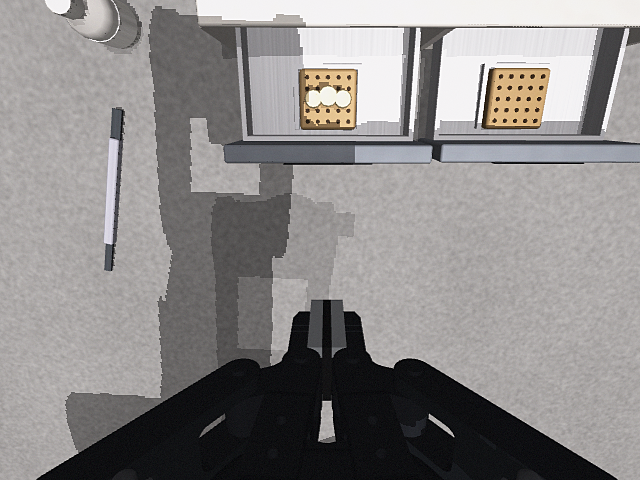

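View pics/side1.png

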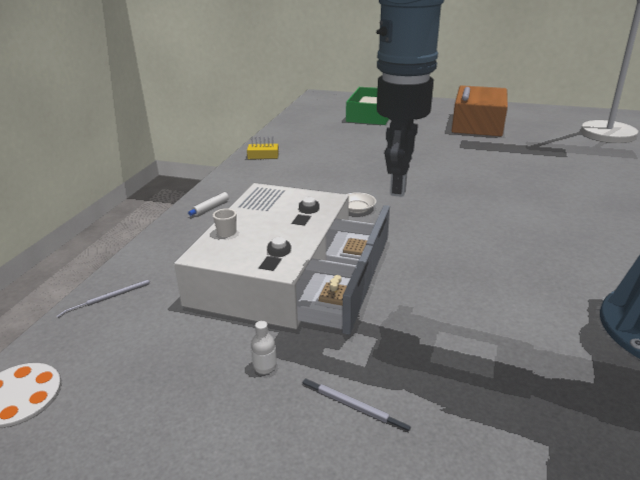

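The wrist image shows the bridge tray at (328,98) in the left drawer and the empty tray at (517,98). The left panel's outer top edge runs from about (226,161) to (431,159). I'll check the panel pose from this view.

```bash
python3 - <<'E'
from h import *
np.set_printoptions(precision=1,suppress=True)
T0=np.array([[-2.3e-4,.999896,-.01444],[.00112,-.01444,-.999895],[-1,-2.5e-4,-.00112]]);p=np.array([459.9,85.2,230.9])
c=r.camera_params("wrist");M=c["T_tool_cam"]
def w(uv,z):
    d=T0@M[:3,:3]@np.linalg.inv(c["K"])@np.array([*uv,1.]);o=p+T0@M[:3,3];return o+d*(z-o[2])/d[2]
im=cv2.imread("pics/wrist1.png")
for u in (240,280,320,340,400,420,460,500,560,600):
    print(u,[int(x) for x in im[138:170,u].mean(1)])
for q in((224,161),(432,159),(440,160)):print(q,w(q,85))
E
```

```text
240 [105, 106, 76, 51, 54, 53, 47, 94, 73, 102, 102, 98, 100, 101, 100, 98, 100, 98, 102, 99, 98, 97, 100, 88, 61, 136, 175, 167, 167, 163, 166, 168]
280 [176, 180, 196, 35, 50, 59, 49, 93, 102, 105, 103, 104, 100, 100, 102, 104, 98, 101, 104, 102, 98, 104, 103, 95, 73, 84, 104, 99, 100, 101, 100, 102]
320 [179, 182, 197, 34, 52, 54, 49, 92, 101, 105, 107, 104, 104, 103, 99, 101, 102, 104, 100, 101, 97, 104, 101, 97, 85, 11, 42, 188, 172, 165, 162, 165]
340 [180, 182, 200, 34, 51, 55, 46, 89, 103, 111, 107, 110, 107, 107, 106, 104, 104, 102, 104, 106, 102, 104, 102, 103, 80, 15, 40, 188, 172, 174, 171, 173]
400 [183, 182, 198, 69, 43, 50, 49, 107, 151, 178, 176, 177, 178, 176, 175, 177, 178, 176, 177, 180, 182, 180, 183, 180, 136, 101, 184, 180, 177, 175, 165, 167]
420 [50, 45, 40, 44, 51, 50, 45, 95, 145, 173, 175, 172, 179, 174, 175, 177, 179, 181, 179, 179, 181, 181, 184, 180, 139, 101, 175, 165, 164, 165, 166, 166]
460 [177, 189, 75, 49, 57, 42, 113, 144, 177, 177, 172, 177, 176, 179, 174, 174, 175, 177, 175, 177, 177, 183, 178, 128, 103, 191, 184, 178, 175, 175, 173, 181]
500 [169, 184, 70, 47, 54, 43, 104, 145, 177, 174, 173, 177, 177, 176, 176, 173, 178, 173, 177, 178, 178, 179, 181, 121, 30, 16, 185, 166, 165, 165, 171, 173]
560 [168, 177, 106, 41, 49, 48, 94, 145, 168, 177, 173, 174, 171, 173, 171, 174, 172, 171, 173, 171, 172, 175, 176, 148, 47, 7, 207, 189, 182, 181, 180, 171]
600 [166, 175, 106, 42, 51, 48, 85, 142, 153, 170, 163, 167, 165, 166, 166, 166, 168, 167, 166, 169, 165, 170, 171, 112, 100, 174, 166, 162, 164, 163, 161, 160]
(224, 161) [511.6 164.5  85. ]
(432, 159) [510.9   4.6  85. ]
(440, 160) [510.1  -1.6  85. ]
```

Panel outer face is at x≈511 mm, y 5–165, matching the other views. Descend in front of it.

Emit:
{"op": "apply_moves", "data": {
  "targets": [
    {"offset": [0.03,0,0],"angular": [0,0,0],"claw": 1},
    {"offset": [0.06,0,0],"angular": [0,0,0],"claw": 1},
    {"offset": [0.09,0,0],"angular": [0,0,0],"claw": 1},
    {"offset": [0.12,0,0],"angular": [0,0,0],"claw": 1},
    {"offset": [0.15,0,0],"angular": [0,0,0],"claw": 1},
    {"offset": [0.17,0.005,0],"angular": [0,0,0],"claw": 1},
    {"offset": [0.175,0.015,0],"angular": [0,0,0],"claw": 1},
    {"offset": [0.175,0.025,0],"angular": [0,0,0],"claw": 1},
    {"offset": [0.175,0.03,0],"angular": [0,0,0],"claw": 1},
    {"offset": [0.175,0.03,0],"angular": [0,0,0],"claw": 1}
  ]
}}

```text
clock: 2.7
tool_pos: [491.4, 80.7, 57.5]
tool_rot: [[0.003, 1.0, -0.02], [-0.0, -0.02, -1.0], [-1.0, 0.003, 0.0]]
wrist_force: [0.4, 0.6, 0.4]
opening: 0.1
```

Emit:
{"op": "apply_moves", "data": {
  "targets": [
    {"offset": [0,0.003,0],"angular": [0,0,0],"claw": 1},
    {"offset": [0,0.006,0],"angular": [0,0,0],"claw": 1},
    {"offset": [0,0.009,0],"angular": [0,0,0],"claw": 1},
    {"offset": [0,0.013,0],"angular": [0,0,0],"claw": 1},
    {"offset": [0,0.018,0],"angular": [0,0,0],"claw": 1},
    {"offset": [0,0.024,0],"angular": [0,0,0],"claw": 1},
    {"offset": [0,0.03,0],"angular": [0,0,0],"claw": 1},
    {"offset": [0,0.036,0],"angular": [0,0,0],"claw": 1},
    {"offset": [0,0.042,0],"angular": [0,0,0],"claw": 1},
    {"offset": [0,0.048,0],"angular": [0,0,0],"claw": 1}
  ]
}}

```text
clock: 3.53
tool_pos: [537.8, 81.1, 56.2]
tool_rot: [[-0.0, 1.0, -0.018], [0.0, -0.018, -1.0], [-1.0, -0.0, -0.0]]
wrist_force: [-2.5, 0.9, 1.8]
opening: 0.1
```

Emit:
{"op": "apply_moves", "data": {
  "targets": [
    {"offset": [0,0.005,0],"angular": [0,0,0],"claw": 1},
    {"offset": [0,0.01,0],"angular": [0,0,0],"claw": 1},
    {"offset": [0,0.015,0],"angular": [0,0,0],"claw": 1},
    {"offset": [0,0.019,0],"angular": [0,0,0],"claw": 1},
    {"offset": [0,0.022,0],"angular": [0,0,0],"claw": 1},
    {"offset": [0,0.025,0],"angular": [0,0,0],"claw": 1},
    {"offset": [0,0.028,0],"angular": [0,0,0],"claw": 1},
    {"offset": [0,0.03,0],"angular": [0,0,0],"claw": 1},
    {"offset": [0,0.032,0],"angular": [0,0,0],"claw": 1},
    {"offset": [0,0.032,0],"angular": [0,0,0],"claw": 1}
  ]
}}

```text
clock: 4.37
tool_pos: [569.7, 80.2, 56.3]
tool_rot: [[0.001, 1.0, -0.018], [-0.0, -0.018, -1.0], [-1.0, 0.001, 0.0]]
wrist_force: [-0.8, 0.9, -0.0]
opening: -0.1
```

Emit:
{"op": "apply_moves", "data": {
  "targets": [
    {"offset": [0,0.002,0],"angular": [0,0,0],"claw": 1},
    {"offset": [0,0.003,0],"angular": [0,0,0],"claw": 1},
    {"offset": [0,0.004,0],"angular": [0,0,0],"claw": 1}
  ]
}}

```text
clock: 4.62
tool_pos: [573.3, 80.2, 56.3]
tool_rot: [[-0.0, 1.0, -0.018], [-0.0, -0.018, -1.0], [-1.0, -0.0, 0.0]]
wrist_force: [-2.3, -0.1, -0.2]
opening: -0.2
```

Emit:
{"op": "apply_moves", "data": {
  "targets": [
    {"offset": [0,0.001,0],"angular": [0,0,0],"claw": 1},
    {"offset": [0,0.002,0],"angular": [0,0,0],"claw": 1},
    {"offset": [0,0.003,0],"angular": [0,0,0],"claw": 1}
  ]
}}

```text
clock: 4.87
tool_pos: [575.0, 80.1, 56.2]
tool_rot: [[-0.003, 1.0, -0.018], [-0.0, -0.018, -1.0], [-1.0, -0.003, 0.0]]
wrist_force: [-11.6, -1.0, 8.9]
opening: -0.2
```

Emit:
{"op": "apply_moves", "data": {
  "targets": [
    {"offset": [0,0.001,0],"angular": [0,0,0],"claw": 1},
    {"offset": [0,0.001,0],"angular": [0,0,0],"claw": 1},
    {"offset": [0,0.001,0],"angular": [0,0,0],"claw": 1},
    {"offset": [0,0.001,0],"angular": [0,0,0],"claw": 1}
  ]
}}

```text
clock: 5.2
tool_pos: [575.0, 80.1, 56.3]
tool_rot: [[-0.005, 1.0, -0.018], [-0.0, -0.018, -1.0], [-1.0, -0.005, 0.0]]
wrist_force: [-12.8, -1.0, 9.5]
opening: -0.3
```

```bash
python3 - <<'E'
from h import *
o=r.get_obs();print(o["clock"],o["tool_pos"],o["wrist_force"])
for n in("scene","side"):
    im=r.grab_frame(n);cv2.imwrite(f"pics/{n}2.png",im[:,:,::-1])
E
```

```text
5.2 [574.95979018  80.14199335  56.25008253] [-12.78829273  -1.0225585    9.53070219]
```

View pics/side2.png

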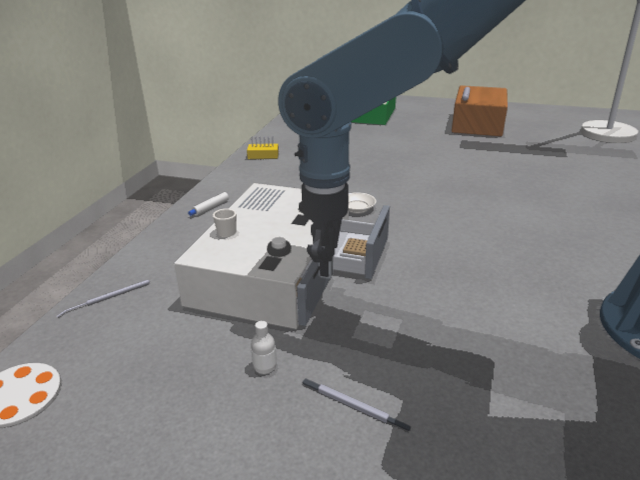

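View pics/scene2.png

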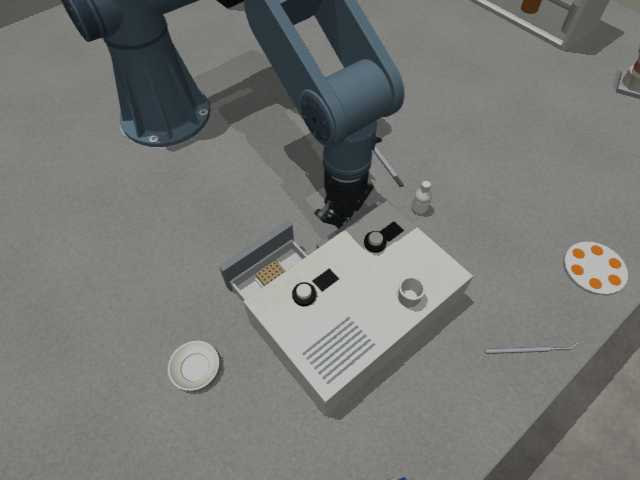

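The panel sits flush on the unit front (side view, panel edge at about (313,290)), and the 12 N stop reaction confirms it is shut. Back off, then lift.

Emit:
{"op": "apply_moves", "data": {
  "targets": [
    {"offset": [0,-0.006,0],"angular": [0,0,0],"claw": 1},
    {"offset": [0,-0.015,0],"angular": [0,0,0],"claw": 1},
    {"offset": [0,-0.025,0],"angular": [0,0,0],"claw": 1},
    {"offset": [-0.02,-0.025,0],"angular": [0,0,0],"claw": 1},
    {"offset": [-0.045,-0.025,0],"angular": [0,0,0],"claw": 1},
    {"offset": [-0.075,-0.025,0],"angular": [0,0,0],"claw": 1},
    {"offset": [-0.1,-0.025,0],"angular": [0,0,0],"claw": 1},
    {"offset": [-0.11,-0.025,0],"angular": [0,0,0],"claw": 1},
    {"offset": [-0.11,-0.025,0],"angular": [0,0,0],"claw": 1}
  ]
}}

```text
clock: 6.05
tool_pos: [554.3, 80.6, 169.5]
tool_rot: [[0.007, 1.0, -0.018], [-0.0, -0.018, -1.0], [-1.0, 0.007, 0.0]]
wrist_force: [-0.4, 0.5, -0.0]
opening: -0.1
```

```bash
python3 - <<'E'
from h import *
np.set_printoptions(precision=4,suppress=True)
o=r.get_obs();im=r.grab_frame("wrist");cv2.imwrite("pics/wrist2.png",im[:,:,::-1]);o2=r.get_obs();print(o["tool_pos"],o["tool_rot"],o["wrist_force"],o2["tool_pos"])
E
```

```text
[554.3262  80.6122 169.4689] [[ 0.0069  0.9998 -0.0183]
 [-0.0004 -0.0183 -0.9998]
 [-1.      0.0069  0.0003]] [-0.4161  0.4816 -0.0285] [552.9566  80.669  167.1887]
```

View pics/wrist2.png

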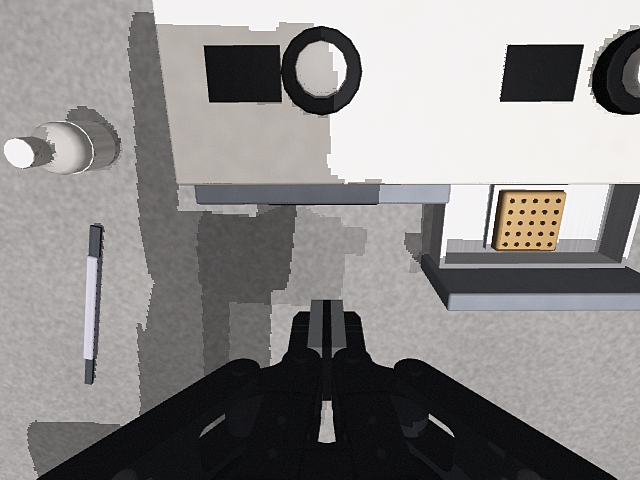

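The wrist view shows the left panel flush with the front. The start_left disc is centred at about (320,67).

```bash
python3 - <<'E'
from h import *
T0=np.array([[.0069,.9998,-.0183],[-.0004,-.0183,-.9998],[-1,.0069,.0003]]);c=r.camera_params("wrist");M=c["T_tool_cam"]
p=np.array([554.3,80.6,169.5])
for uv in((320,67),(320,69)):
    d=T0@M[:3,:3]@np.linalg.inv(c["K"])@np.array([*uv,1.]);o=p+T0@M[:3,3];print(o+d*(117-o[2])/d[2])
E
```

```text
[660.76341961  82.79224046 117.        ]
[659.88403105  82.81262337 117.        ]
```

Emit:
{"op": "apply_moves", "data": {
  "targets": [
    {"offset": [0,0.02,-0.001],"angular": [0,0,0],"claw": 1},
    {"offset": [0,0.045,-0.002],"angular": [0,0,0],"claw": 1},
    {"offset": [0,0.07,-0.003],"angular": [0,0,0],"claw": 1},
    {"offset": [0,0.09,-0.004],"angular": [0,0,0],"claw": 1},
    {"offset": [0,0.103,-0.0045],"angular": [0,0,0],"claw": 1},
    {"offset": [0.01,0.1065,-0.0045],"angular": [0,0,0],"claw": 1},
    {"offset": [0.025,0.1065,-0.0045],"angular": [0,0,0],"claw": 1},
    {"offset": [0.035,0.1065,-0.0045],"angular": [0,0,0],"claw": 1},
    {"offset": [0.04,0.1065,-0.0045],"angular": [0,0,0],"claw": 1},
    {"offset": [0.04,0.1065,-0.0045],"angular": [0,0,0],"claw": 1}
  ]
}}

```text
clock: 6.93
tool_pos: [656.4, 83.4, 123.0]
tool_rot: [[-0.005, 1.0, -0.018], [0.0, -0.018, -1.0], [-1.0, -0.005, -0.0]]
wrist_force: [-1.3, -0.2, -0.3]
opening: -0.4
```

```bash
python3 - <<'E'
from h import *
o=r.get_obs();im=r.grab_frame("side");cv2.imwrite("pics/side3.png",cv2.resize(im[150:330,170:410,::-1],None,fx=3,fy=3));print(r.get_obs()["tool_pos"])
E
```

```text
[657.37183867  83.29315474 124.58974586]
```

View pics/side3.png

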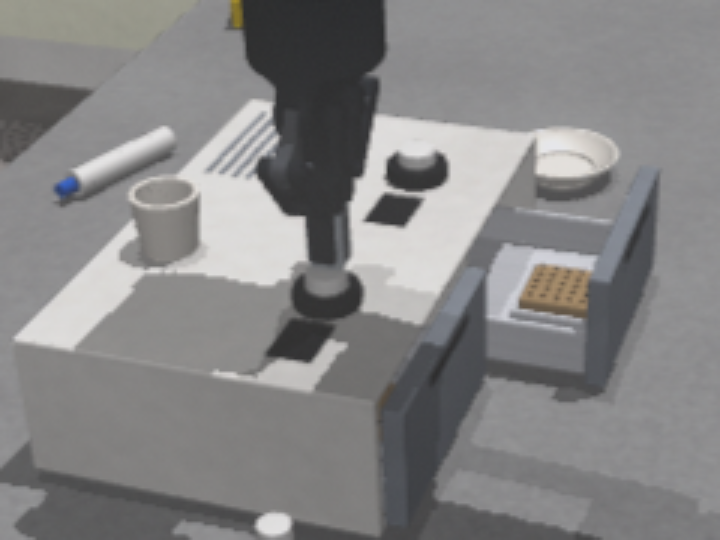

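The tips are centred over the left button. There is a tan sliver at the panel/unit seam, so I'll check whether a gap is left before pressing.

```bash
python3 - <<'E'
from h import *
im=r.grab_frame("side");cv2.imwrite("pics/side4.png",cv2.resize(im[235:335,275:345,::-1],None,fx=6,fy=6,interpolation=0))
U=np.array([707.6,.1,0]);a=np.radians(-1.02);ex=np.array([np.cos(a),np.sin(a),0]);ey=np.array([-ex[1],ex[0],0])
for p in((-110,163,85),(-110,163,5),(-124,163,85),(-124,163,5),(-110,170,95),(-110,170,0),(-76,108,19)):
    w=U+p[0]*ex+p[1]*ey+np.array([0,0,p[2]]);q=proj("side",w);print(p,q,(q-[275,235])*6+3)
E
```

```text
(-110, 163, 85) [295.15994094 286.7847016 ] [123.95964564 313.70820961]
(-110, 163, 5) [296.86915519 325.23187108] [134.21493111 544.3912265 ]
(-124, 163, 85) [303.37138874 288.25720095] [173.22833245 322.54320568]
(-124, 163, 5) [304.70404683 326.80237296] [181.22428097 553.81423774]
(-110, 170, 95) [293.44337482 284.16386158] [113.6602489 297.9831695]
(-110, 170, 0) [295.57544581 330.12586946] [126.45267487 573.75521676]
(-76, 108, 19) [288.98402588 296.23216556] [ 86.90415527 370.39299337]
```

View pics/side4.png

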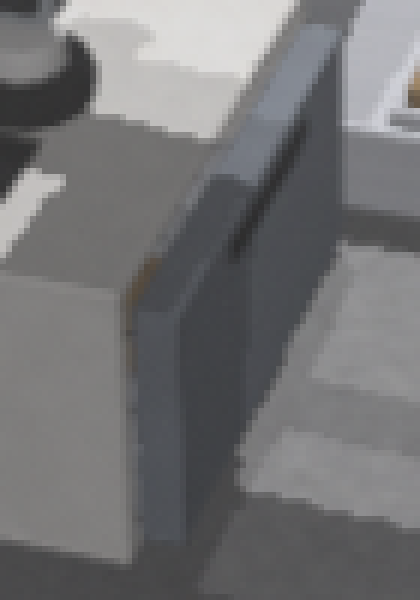

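The seam is closed: panel back and unit face edge coincide at pixel columns ~133–137. The tan patch lies at y≈160, far from the tray, so it looks like something on the unit itself. Stop position (TCP 575) also matches the 574 expected for shut. Press.

Emit:
{"op": "apply_moves", "data": {
  "targets": [
    {"offset": [0,0.002,0],"angular": [0,0,0],"claw": 1},
    {"offset": [0.003,0.002,0],"angular": [0,0,0],"claw": 1},
    {"offset": [0.005,0.002,0],"angular": [0,0,0],"claw": 1},
    {"offset": [0.007,0.002,0],"angular": [0,0,0],"claw": 1},
    {"offset": [0.009,0.002,0],"angular": [0,0,0],"claw": 1},
    {"offset": [0.011,0.002,0],"angular": [0,0,0],"claw": 1},
    {"offset": [0.011,0.002,0],"angular": [0,0,0],"claw": 1}
  ]
}}

```text
clock: 7.62
tool_pos: [660.8, 83.2, 115.2]
tool_rot: [[0.0, 1.0, -0.018], [0.0, -0.018, -1.0], [-1.0, 0.0, -0.0]]
wrist_force: [-0.9, 0.5, 3.0]
opening: -0.3
```

Emit:
{"op": "apply_moves", "data": {
  "targets": [
    {"offset": [0.001,0,0],"angular": [0,0,0],"claw": 1},
    {"offset": [0.002,0,0],"angular": [0,0,0],"claw": 1},
    {"offset": [0.003,0,0],"angular": [0,0,0],"claw": 1},
    {"offset": [0.004,0,0],"angular": [0,0,0],"claw": 1},
    {"offset": [0.005,0,0],"angular": [0,0,0],"claw": 1},
    {"offset": [0.005,0,0],"angular": [0,0,0],"claw": 1}
  ]
}}

```text
clock: 8.12
tool_pos: [660.9, 83.2, 111.0]
tool_rot: [[0.0, 1.0, -0.018], [-0.0, -0.018, -1.0], [-1.0, 0.0, 0.0]]
wrist_force: [-3.6, -0.1, 7.2]
opening: -0.0
```

7.2 N at z=111: the button is fully down. Hold briefly, then lift.

Emit:
{"op": "apply_moves", "data": {
  "targets": [
    {"offset": [0,0,0],"angular": [0,0,0],"claw": 1},
    {"offset": [0,0,0],"angular": [0,0,0],"claw": 1},
    {"offset": [-0.005,0,0],"angular": [0,0,0],"claw": 1},
    {"offset": [-0.015,0,0],"angular": [0,0,0],"claw": 1},
    {"offset": [-0.035,0,0],"angular": [0,0,0],"claw": 1},
    {"offset": [-0.06,0,0],"angular": [0,0,0],"claw": 1},
    {"offset": [-0.09,-0.02,0],"angular": [0,0,0],"claw": 1},
    {"offset": [-0.11,-0.06,0],"angular": [0,0,0],"claw": 1},
    {"offset": [-0.12,-0.095,0],"angular": [0,0,0],"claw": 1},
    {"offset": [-0.12,-0.13,0],"angular": [0,0,0],"claw": 1}
  ]
}}

```text
clock: 8.95
tool_pos: [530.9, 85.6, 233.6]
tool_rot: [[0.005, 1.0, -0.018], [-0.0, -0.018, -1.0], [-1.0, 0.005, 0.0]]
wrist_force: [-1.2, -0.2, 1.2]
opening: 0.2
```

Emit:
{"op": "apply_moves", "data": {
  "targets": [
    {"offset": [0,-0.03,0],"angular": [0,0,0],"claw": 1},
    {"offset": [0,-0.06,0],"angular": [0,0,0],"claw": 1},
    {"offset": [0,-0.09,0],"angular": [0,0,0],"claw": 1},
    {"offset": [0,-0.09,0],"angular": [0,0,0],"claw": 1},
    {"offset": [0,-0.09,0],"angular": [0,0,0],"claw": 1}
  ]
}}

```text
clock: 9.37
tool_pos: [440.1, 87.4, 230.8]
tool_rot: [[0.001, 1.0, -0.018], [-0.0, -0.018, -1.0], [-1.0, 0.001, 0.0]]
wrist_force: [0.6, 0.3, 0.7]
opening: -0.2
```

```bash
python3 - <<'E'
from h import *
o=r.get_obs();print(o["clock"],o["tool_pos"],o["wrist_force"],abs(o["joint_velocities"]).max())
for n in("scene","side"):
    im=r.grab_frame(n);cv2.imwrite(f"pics/{n}5.png",im[:,:,::-1])
E
```

```text
9.3667 [440.08812016  87.4198221  230.84409666] [0.62163351 0.2925622  0.74124408] 3.5325305596695293
```

View pics/side5.png

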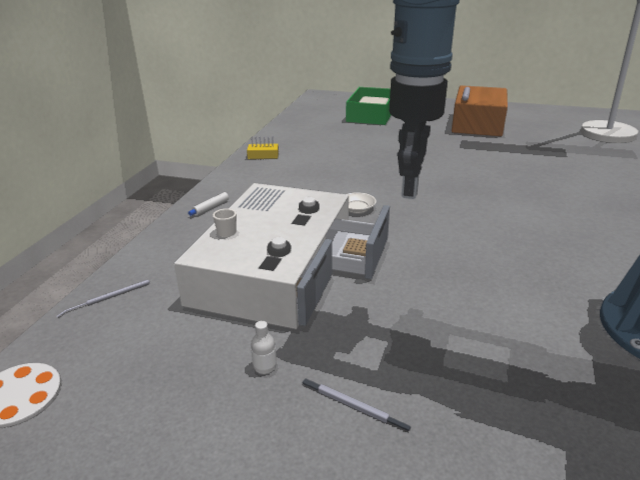

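View pics/scene5.png

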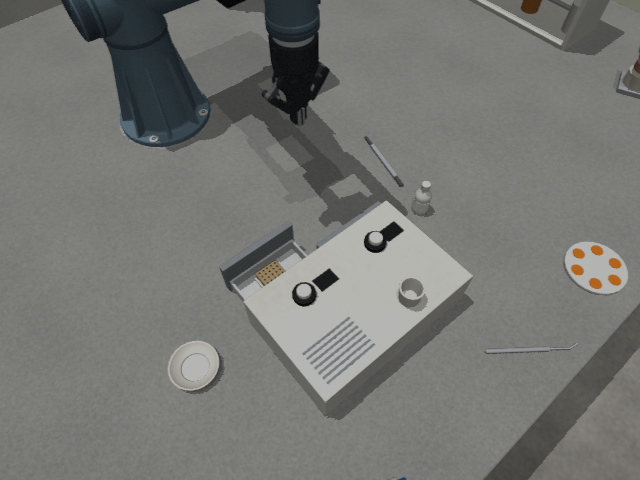

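Both views show the left drawer shut, both buttons up at their starting pixels (scene (375,238) and (304,290)), the right drawer unchanged, and the bystanders where they were.

```bash
python3 - <<'E'
from h import *
a=cv2.imread("pics/scene0.png").astype(int);b=cv2.imread("pics/scene5.png").astype(int)
for n,(x,y,w,h) in dict(btnL=(360,225,32,30),btnR=(288,275,32,32),rdrawer=(220,220,80,75),dish=(165,338,58,56),dropper=(412,178,22,42),pot=(394,275,36,36),carver=(360,134,46,54)).items():
    print(n,(abs(a-b)[y:y+h,x:x+w].max(2)>40).sum())
print(r.finish_job())
E
```

```text
btnL 0
btnR 0
rdrawer 163
dish 0
dropper 0
pot 0
carver 277
the job is handed in; nothing more can be done
None
```

```bash
python3 - <<'E'
import cv2,numpy as np
a=cv2.imread("pics/scene0.png");b=cv2.imread("pics/scene5.png")
f=lambda i:np.hstack([cv2.resize(i[215:300,215:305],None,fx=4,fy=4),cv2.resize(i[130:215,355:410],None,fx=4,fy=4)])
cv2.imwrite("pics/cmp.png",cv2.resize(np.vstack([f(a),f(b)]),None,fx=.85,fy=.85))
E
```

```text
(no output)
```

View pics/cmp.png

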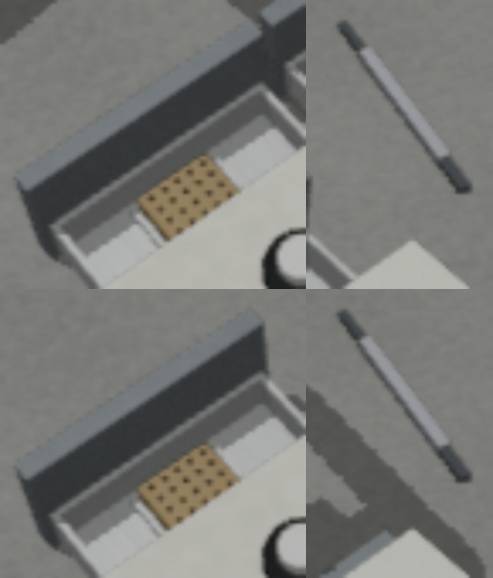

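The bridge was in the left drawer, so I pushed that drawer shut with the closed fingertips at about 70 mm/s. I then pressed start_left fully down, let it spring back up, and retracted clear. I handed the job in at about 9.5 s; it reports no verdict.

- **Drawer shut:** the fingertips met the stop with about 12 N at TCP x = 575 mm, against 574 mm expected for shut. The wrist and side views show the panel flush with the unit's front.
- **Unexplained detail:** one side view showed a small tan patch at the panel's left seam. It lies well away from the tray, so I took it as part of the unit and did not look further.
- **Button:** the wrist force reached 7.2 N with the TCP at z = 111 mm, which is full travel. Before/after pictures show both buttons up.
- **Everything else:** in a before/after comparison of the scene view, the dish, bottle, pot and both buttons were unchanged. The comparison did flag pixels around the right drawer and the carver. Viewed enlarged, both stand where they did, and the changes are moved shadows and the left drawer now being gone from that area.

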